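Couple the depositor's stroke pin and set the smallest portion

ROBOT

A 7-joint arm with a two-finger parallel gripper is mounted at the origin on the work surface. World frame = base frame: x ahead of the robot, y to its left, z up, the work surface at z = 0. Lengths are in m, angles in rad, forces in N, time in s.
With the tool pointing down it reaches from about 0.4 to 0.85 m from the base axis. Payload 10.4 kg.
Tool frame: the origin (TCP) lies at the centre of the arm's flange, where the gripper is bolted on; the fingertips stand 173 mm ahead of it and the grasp point (between the pads) lies 155 mm ahead of it; z points along the fingers, y is the line along which they close (so a half turn about z gives the same grasp; the last joint's range is limited). The gripper opens to 85 mm and grips with 20 to 120 N. Pads are 22 mm wide; open, the fingers measure 114 mm over their backs; the gripper's body (76 mm by 85 mm) begins 54 mm behind the grasp point. The pads swing forward as they close: fully open they stand 13 mm farther back than shut.
Start: joints at [1.307, 0.332, -0.065, 1.46, 0.022, 1.35, -0.088], TCP at [0.149, -0.607, 0.405] pointing down, gripper open.
Joint ranges: [-2.6, 2.6], [-0.5, 2.12], [-1.47, 1.34], [0.16, 2.42], [-1.27, 4.41], [0.06, 2.06], [-2.6, 2.6]. Speed limits (rad/s): [2.22, 2.22, 2.79, 2.79, 3.14, 3.14, 3.14].

INTERFACE

Orientations are given as a unit quaternion [x, y, z, w].
In Python, from workcell import manip, viewer, finder gives the robot as it stands.
- The arm moves only by the tool arm_command, never from a script. Its argument "plan" is a list of rows, each an object with "dp": the shift along the tool's x, y, z in mm, a list of three; "spin": the turn about the tool's z in rad. A call has 1 to 5 rows; each row shifts and turns the commanded pose from where the row before left it, along the tool's axes as they then stand; what a row does not reach is not made up. A row lasts 1/10 s, in which the tool goes at most 50 mm and 8.59 degrees, less where a joint would pass 70% of its speed; a pose out of reach is approached as far as the arm can. A call is refused whole if a number of a shift passes 50 or a number of a turn 0.15, either way. A call with a gripper value outside its range is refused whole. "grip" is the closure, from -1 (fully open) to 1 (shut), set as the call begins (left out, the last holds). The fingers move at their own pace and stop on an object; "newtons" is the grip in N (left out, the last holds). Time passes only in rows, so rows that do not move let the fingers close. It gives the time, the measured TCP pose, the force, the opening and the grip force at its end, in the units of the state.
- manip.get_obs(): the state, without advancing time (a new reading comes with each control period).
- viewer.camera(name): name is "side" or "top" or "wrist"; returns the picture (400x640x3 uint8, blue, green, red); there is no depth.
- viewer.camera_params(name): a dict with "vertical_fov" (degrees; the focal length in pixels is half the picture's height over the tangent of half this angle, whatever the lens; pixels are square), "cx", "cy" (the principal point, pixels), "R" (3x3) and "t" (3): a world point X has camera coordinates R X + t; the wrist camera has in their place "T_tool_cam" (4x4, takes a point from camera to tool coordinates, whose origin is the TCP and whose axes are the flange's). Camera axes: x right, y down, z forward; pixel columns grow to the right and rows downward; lengths in m; the calibration is good to about 2 mm. A picture is of the moment at which its call begins: read the wrist's pose just before it. camera_params takes no time and is no camera call.
- manip.hand_in(): hands the job in; it is judged then, once.
Trained networks look in the newest picture that a camera, given by its name, has taken for a name from the list of things; names that differ only in an ending like _2 or _b are one class to them, and where a whole thing is asked for, a point or a joint stands for the part that bears it (a point fixed in the world has none). Each returns a list of dicts, best first, with "score" (0 to 1); they miss things now and then, are a little off and sometimes report something else, mostly with a low value. They report only what shows in the picture. A call takes as long as a camera call.
- finder.find_in(camera, thing): "position" ([x, y, z] in m, in world coordinates, good to about 4 mm: the middle of the surface that is visible of it).
The state is a dict: "clock": time; "joint_pos": joint angles; "joint_velocities": joint speeds; "tau": joint torques, N m; "position": TCP position; "ee_rot": TCP orientation; "ft_force": force on the tool from outside, world axes, zero at the start; "torque": the same for the moment, N m; "grip_width": opening from 0.0 (shut) to 1.0 (fully open); "grasp_force": force on a finger pad.
Only numpy, scipy, OpenCV 4.12 (cv2) and the standard library are available. Lean on these libraries where they do the work, as an engineer would, in place of code of your own. Each camera call takes 0.05 s, during which the arm holds its last target. There are 200 camera calls.

TASK

Take the steel pin out of its white rack and put its shank down through the slot in the batter depositor's deck; feel gently along the slot for the hole in the block hidden beneath, and let the pin drop fully home so that its collar lies on the deck. Then, with the pin, draw the block along until the pin stops at the end of the slot farther from the hopper, and let go of it there. Never force the pin hard against the machine, and leave the tub, the bowl and the nozzle where they are.

Things in the scene. Friction and masses are not known exactly. Their poses are not given: they have to be found in the camera images.
- pin: Loose plain steel pin, 98 mm long, about 140 g, at first standing upright in the rack. Origin at the centre of its foot, z along the pin towards the grip. Shank 10 mm diameter from z 0 to 48 mm with a 1.5 mm chamfer at the foot; collar 28 mm diameter from 48 to 52 mm; round grip 22 mm diameter from 52 to 98 mm (grip it at about z 75 mm).
- rack: Fixed white block 80 x 80 mm, 60 mm high; origin at the centre of its underside. A 14 mm hole in the middle of its top, 52 mm deep, holds the pin, whose collar rests on the top (the pin's foot 12 mm above the work surface). The pin lifts out straight up after 48 mm.
- machine: Fixed batter depositor: a low housing, 150 mm in x, 500 mm in y (-150 to +350 mm); flat aluminium deck 110 mm above the work surface, its screws 3 mm high. Origin at the underside, below the slot's middle. On the deck at y = +265 mm stands a round steel hopper, 164 mm wide, its lid knob 220 mm above the work surface. Pressing the gripped pin on it with over 45 N is too hard.
- slot_mid (a point): Middle of the slot, on the deck's top; y along the slot towards the hopper. The slot goes through the 6 mm deck, 13 mm wide in x, y from -50 to +50 mm (the shank's centre reaches -45 to +45). 30 mm below the deck's top a flat steel block underlies it. Shank resting on it beside its hole: collar 18 mm above the deck. Fully home: collar on the deck, foot 48 mm below its top.
- slot_far_end (a point): The slot's end farther from the hopper (y = -50 mm), on the deck's top; the pin at rest there has its axis 5 mm from it. The hidden block has one round 13 mm hole, 25 mm deep, on the slot's centre line, at the start somewhere between y = -25 and +38 mm (not measured). The block slides along y against about 8 N of friction and stays where left; the slot's end stops the pin.
- tub: Bystander: round closed plastic tub, 84 mm wide, 85 mm high, loose; origin at the centre of its underside.
- bowl: Bystander: steel bowl, 110 mm wide, 50 mm high, loose; origin at the centre of its underside.
- nozzle: Bystander: steel piping nozzle, a cone 32 mm wide, 45 mm high, loose; origin at the centre of its underside.

How it is judged:
By the outcome, as a careful person would: the job done as asked, in the order asked, and still so for the second after the job is handed in, with the robot touching nothing.
It also fails if it takes over 72 s, if anything falls off the work surface, if the arm or the gripper's body presses on something with over 40 N, if the wrist force passes 120 N, or if a joint passes its speed limit or range.

## Working session

There is one attempt and no reset: what is moved stays moved. The work goes in short steps, Python scripts to look and compute and a tool call to move; the robot and the scene stay as the last step left them, time stands still between calls to the robot, and variables do not carry over. Pictures are saved under pics/ and viewed, at most 10 in all, crops included, and the job is handed in when it is done.

Besides the shell and the picture viewer there is one more tool, called after "Call:" by a JSON object that holds its "op" and its "data". arm_command: Moves the arm, as the interface text tells. Its arguments: {"type":"object","properties":{"plan":{"type":"array","items":{"type":"object","properties":{"dp":{"type":"array","items":{"type":"number"}},"spin":{"type":"number"}}}},"grip":{"type":"number"},"newtons":{"type":"number"}},"required":["plan"]}

```bash
mkdir -p pics; cat > h.py <<'E'
from workcell import manip, viewer, finder
import numpy as np, cv2
from scipy.spatial.transform import Rotation as Rn
np.set_printoptions(precision=4,suppress=True)
def cam(name):
    p=viewer.camera_params(name)
    if 'R' in p: R,t=np.array(p['R']),np.array(p['t'])
    else:
        o=manip.get_obs(); T=np.eye(4); T[:3,:3]=Rn.from_quat(o['ee_rot']).as_matrix(); T[:3,3]=o['position']
        W=np.linalg.inv(T@np.array(p['T_tool_cam'])); R,t=W[:3,:3],W[:3,3]
    f=200/np.tan(np.radians(p['vertical_fov'])/2); return R,t,f,p['cx'],p['cy']
def proj(c,X):
    R,t,f,cx,cy=c; q=R@np.array(X)+t; return np.array([cx+f*q[0]/q[2],cy+f*q[1]/q[2]])
def ray(c,uv,z):
    R,t,f,cx,cy=c; d=R.T@np.array([(uv[0]-cx)/f,(uv[1]-cy)/f,1]); o=-R.T@t
    return o+d*(z-o[2])/d[2]
E
python3 - <<'E'
from h import *
o=manip.get_obs(); print({k:np.round(v,4) for k,v in o.items()})
ims=[]
for n in ['top','side']:
    c=cam(n); im=viewer.camera(n); cv2.imwrite(f'pics/{n}1.png',im)
    print(n,viewer.camera_params(n))
    for th in ['pin','rack','machine','slot_mid','slot_far_end','tub','bowl','nozzle']:
        for r in finder.find_in(n,th)[:2]: print(n,th,round(r['score'],2),np.round(r['position'],4),proj(c,r['position']).round())
E
```

```text
{'clock': np.float64(0.0), 'joint_pos': array([ 1.3074,  0.3329, -0.0647,  1.4609,  0.0216,  1.3499, -0.0885]), 'joint_velocities': array([-0.    , -0.0011,  0.0006,  0.0011,  0.0004,  0.0007,  0.0005]), 'tau': array([  0.0004, -62.5439,   0.0492, -39.1605,   0.0162,   0.0098,
        -0.    ]), 'position': array([ 0.149 , -0.6068,  0.4039]), 'ee_rot': array([ 0.9928,  0.1201, -0.0001, -0.0007]), 'ft_force': array([0.3609, 0.4792, 0.1119]), 'torque': array([-0.0021, -0.0116, -0.0207]), 'grasp_force': np.float64(0.0), 'grip_width': np.float64(1.0015)}
top {'vertical_fov': 54.653524470633954, 'cx': 313.271594689762, 'cy': 200.34075661291783, 'R': array([[-0.0134, -0.9994, -0.0319],
       [-0.9987,  0.0149, -0.0486],
       [ 0.0491,  0.0312, -0.9983]]), 't': array([-0.1303,  0.5576,  0.8876])}
top pin 0.75 [0.437  0.084  0.1046] [206. 257.]
top rack 0.75 [0.4405 0.0802 0.0591] [214. 253.]
top rack 0.38 [0.4351 0.0855 0.1051] [205. 258.]
top machine 0.6 [0.6573 0.2017 0.1093] [150. 152.]
top slot_mid 0.67 [0.6589 0.2031 0.1091] [150. 152.]
top slot_far_end 0.82 [0.6585 0.1979 0.1118] [
[... 242 characters left out ...]
27390732344351, 'cx': 324.30687333204895, 'cy': 197.31593058882305, 'R': array([[ 0.9681, -0.25  ,  0.0162],
       [-0.1246, -0.5364, -0.8347],
       [ 0.2173,  0.8061, -0.5505]]), 't': array([-0.5604,  0.0461,  0.8578])}
side pin 0.54 [0.4332 0.0832 0.089 ] [247. 136.]
side rack 0.95 [0.4362 0.0553 0.0428] [252. 162.]
side rack 0.17 [ 0.4402 -0.2846  0.0578] [282. 262.]
side machine 0.83 [0.6375 0.0459 0.1136] [347. 124.]
side slot_mid 0.35 [0.6345 0.0444 0.1106] [346. 125.]
side slot_far_end 0.91 [0.6355 0.0474 0.107 ] [346. 126.]
side tub 0.74 [ 0.4434 -0.2871  0.0602] [285. 262.]
side bowl 0.79 [ 0.6721 -0.3574  0.0327] [445. 282.]
side nozzle 0.74 [ 0.5267 -0.3887  0.0208] [358. 321.]
```

View pics/top1.png

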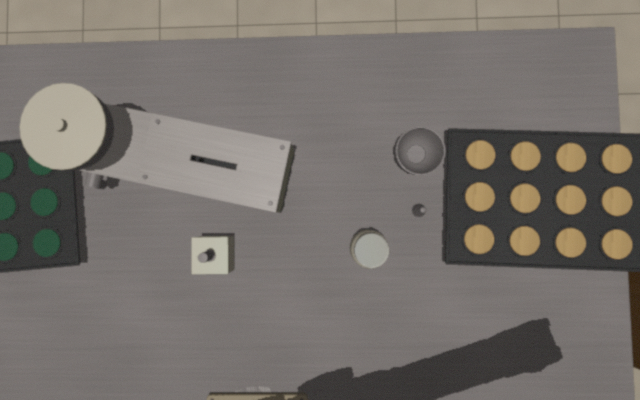

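View pics/side1.png

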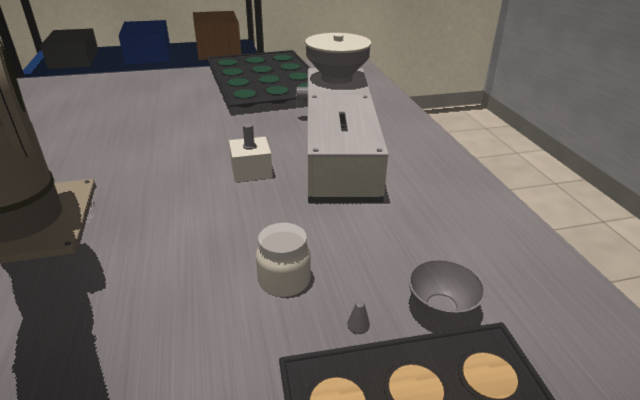

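```bash
python3 - <<'E'
from h import *
c=cam('top'); im=cv2.imread('pics/top1.png'); g=cv2.cvtColor(im,cv2.COLOR_BGR2GRAY)
sub=g[145:178,180:248]; m=(sub<95).astype('uint8'); n,l,s,cc=cv2.connectedComponentsWithStats(m)
k=1+np.argmax(s[1:,4]); ys,xs=np.where(l==k); r=cv2.minAreaRect(np.c_[xs+180,ys+145].astype('float32')); print(s[k],r)
b=cv2.boxPoints(r); print([ray(c,p,.108)[:2] for p in b], ray(c,r[0],.108))
a=ray(c,(191,156.5),.11);e=ray(c,(237,167),.11);print('eyeball',a,e,(a+e)/2,np.linalg.norm(a-e))
for p in [(290,142),(277,212)]: print('corner',ray(c,p,.11))
print('rack corners',[ray(c,p,.06)[:2] for p in [(191,237),(228,237),(228,274),(191,274)]])
print('pin top',ray(c,(203,257.5),.106),'hopper',ray(c,(62,125),.22))
print(viewer.camera_params('wrist'))
E
```

```text
[ 11  10  45  14 249] ((213.0371551513672, 161.82362365722656), (45.528316497802734, 5.510780334472656), 11.88865852355957)
[array([0.6402, 0.1169]), array([0.6516, 0.1145]), array([0.63  , 0.0201]), array([0.6187, 0.0225])] [0.6351 0.0684 0.108 ]
eyeball [0.6469 0.1145 0.11  ] [0.623  0.0173 0.11  ] [0.6349 0.0659 0.11  ] 0.10010223683270411
corner [ 0.6735 -0.0943  0.11  ]
corner [ 0.5278 -0.0658  0.11  ]
rack corners [array([0.4762, 0.1317]), array([0.4752, 0.0493]), array([0.3944, 0.0495]), array([0.3951, 0.1315])]
pin top [0.4353 0.0902 0.106 ] hopper [0.691  0.3157 0.22  ]
{'vertical_fov': 66.92218807825228, 'cx': 308.1593586170945, 'cy': 198.6922888711134, 'T_tool_cam': array([[ 0.0005, -0.9566, -0.2914,  0.0739],
       [ 1.    ,  0.0004,  0.0004, -0.0008],
       [-0.0003, -0.2914,  0.9566,  0.03  ],
       [ 0.    ,  0.    ,  0.    ,  1.    ]])}
```

Call:
{"op": "arm_command", "data": {"plan": [{"dp": [45,-22,0]},{"dp": [45,-22,0]},{"dp": [45,-22,0]},{"dp": [45,-22,0]},{"dp": [30,-35,0]}], "grip": -1}}

```text
invalid input at $.plan[0]: expected keys dp, spin
```

Call:
{"op": "arm_command", "data": {"plan": [{"dp": [45,-22,0],"spin": 0},{"dp": [45,-22,0],"spin": 0},{"dp": [45,-22,0],"spin": 0},{"dp": [40,-30,0],"spin": 0},{"dp": [20,-40,0],"spin": 0}], "grip": -1}}

```text
clock: 1.4
position: [0.3089, -0.4262, 0.4046]
ee_rot: [0.993, 0.122, 0.001, -0.0]
ft_force: [-0.1, 1.0, 1.4]
grip_width: 0.998
grasp_force: 0.0
```

Call:
{"op": "arm_command", "data": {"plan": [{"dp": [0,0,0],"spin": 0.12},{"dp": [0,0,0],"spin": 0.12},{"dp": [0,0,0],"spin": 0.12},{"dp": [0,0,0],"spin": 0.103},{"dp": [0,0,0],"spin": 0}]}}

```text
clock: 1.9
position: [0.3058, -0.4285, 0.4048]
ee_rot: [0.994, -0.112, 0.0, 0.0]
ft_force: [0.2, 0.2, 0.5]
grip_width: 0.999
grasp_force: 0.0
```

Call:
{"op": "arm_command", "data": {"plan": [{"dp": [10,-45,0],"spin": 0},{"dp": [10,-45,0],"spin": 0},{"dp": [10,-45,0],"spin": 0},{"dp": [10,-45,0],"spin": 0},{"dp": [0,-45,0],"spin": 0}]}}

```text
clock: 2.4
position: [0.3953, -0.216, 0.4049]
ee_rot: [0.994, -0.109, 0.0, 0.0]
ft_force: [1.1, 0.6, -0.8]
grip_width: 1.001
grasp_force: 0.0
```

Call:
{"op": "arm_command", "data": {"plan": [{"dp": [0,-45,-10],"spin": 0},{"dp": [0,-45,0],"spin": 0},{"dp": [-5,-45,0],"spin": 0},{"dp": [-5,-45,0],"spin": 0},{"dp": [-5,-45,0],"spin": 0}]}}

```text
clock: 2.9
position: [0.4291, 0.0068, 0.415]
ee_rot: [0.994, -0.109, 0.0, 0.0]
ft_force: [0.9, -0.3, -0.2]
grip_width: 1.002
grasp_force: 0.0
```

Call:
{"op": "arm_command", "data": {"plan": [{"dp": [-6,-42,-10],"spin": 0},{"dp": [-6,-41,-20],"spin": 0},{"dp": [0,0,0],"spin": 0}]}}

```text
clock: 3.2
position: [0.4358, 0.0942, 0.4473]
ee_rot: [0.994, -0.105, 0.002, -0.001]
ft_force: [0.4, 0.5, -0.5]
grip_width: 0.999
grasp_force: 0.0
```

```bash
python3 - <<'E'
from h import *
o=manip.get_obs(); c=cam('wrist'); im=viewer.camera('wrist'); cv2.imwrite('pics/w1.png',im)
print(o['position'],o['ee_rot'])
for th in ['pin','rack','slot_mid','slot_far_end']:
    for r in finder.find_in('wrist',th)[:2]: print(th,round(r['score'],2),np.round(r['position'],4),proj(c,r['position']).round())
print(proj(c,[.4355,.0905,.11]),proj(c,[.4355,.0905,.06]))
E
```

```text
[0.4358 0.0942 0.4473] [ 0.9945 -0.1051  0.002  -0.0009]
pin 0.56 [0.4371 0.0944 0.1078] [309. 180.]
rack 0.95 [0.4441 0.0882 0.0602] [313. 164.]
slot_mid 0.58 [0.5922 0.1442 0.1108] [219.  28.]
slot_far_end 0.7 [0.5919 0.1446 0.1086] [220.  29.]
[312.8642 181.0673] [312.3269 171.4165]
```

View pics/w1.png

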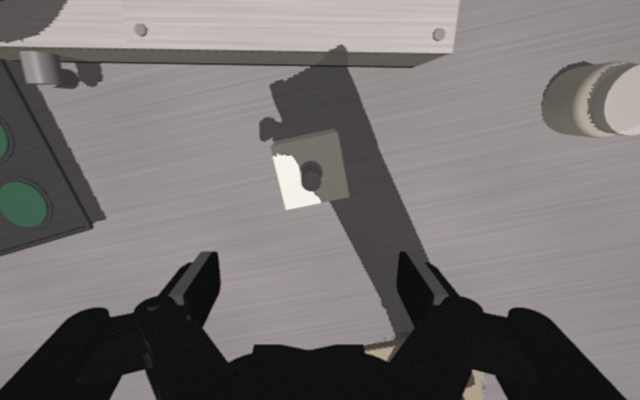

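Call:
{"op": "arm_command", "data": {"plan": [{"dp": [0,1,40],"spin": 0.01},{"dp": [0,1,40],"spin": 0},{"dp": [0,0,40],"spin": 0},{"dp": [0,0,30],"spin": 0},{"dp": [0,0,20],"spin": 0}]}}

```text
clock: 3.95
position: [0.4347, 0.0851, 0.2721]
ee_rot: [0.993, -0.116, -0.001, 0.0]
ft_force: [0.7, -0.8, 0.5]
grip_width: 0.997
grasp_force: 0.0
```

```bash
python3 - <<'E'
from h import *
o=manip.get_obs(); c=cam('wrist'); im=viewer.camera('wrist'); cv2.imwrite('pics/w2.png',im)
print(o['position'],o['ee_rot'])
r=finder.find_in('wrist','pin')
for q in r[:2]: print(q['score'],q['position'],proj(c,q['position']))
print(proj(c,[.4355,.092,.11]),proj(c,[.4355,.092,.06]))
E
```

```text
[0.4347 0.0851 0.2721] [ 0.9932 -0.1164 -0.0015  0.0004]
0.6 [0.4429, 0.0922, 0.1031] [291.1937 245.0297]
0.26 [0.5646, 0.0906, 0.0465] [246.1406  10.1124]
[294.5919 264.5867] [297.7945 225.7481]
```

View pics/w2.png

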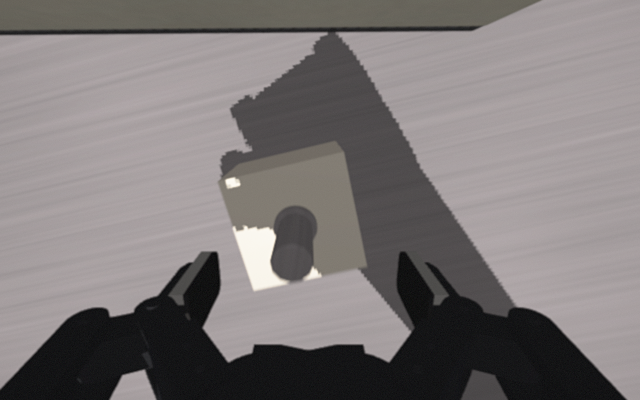

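Call:
{"op": "arm_command", "data": {"plan": [{"dp": [-1,-8,0],"spin": -0.01},{"dp": [0,0,15],"spin": 0},{"dp": [0,0,15],"spin": 0},{"dp": [0,0,0],"spin": 0}]}}

```text
clock: 4.45
position: [0.4364, 0.0946, 0.2447]
ee_rot: [0.994, -0.111, -0.0, 0.0]
ft_force: [-0.6, 0.7, 0.8]
grip_width: 1.004
grasp_force: 0.0
```

Call:
{"op": "arm_command", "data": {"plan": [{"dp": [0,0,0],"spin": 0},{"dp": [0,0,0],"spin": 0},{"dp": [0,0,0],"spin": 0},{"dp": [0,0,0],"spin": 0},{"dp": [0,0,0],"spin": 0}], "grip": 1, "newtons": 60}}

```text
clock: 4.95
position: [0.4366, 0.0945, 0.2453]
ee_rot: [0.994, -0.111, 0.0, 0.0]
ft_force: [-2.0, -0.6, 5.6]
grip_width: 0.243
grasp_force: 58.3
```

Call:
{"op": "arm_command", "data": {"plan": [{"dp": [0,0,0],"spin": 0},{"dp": [0,0,0],"spin": 0},{"dp": [0,0,0],"spin": 0}]}}

```text
clock: 5.25
position: [0.4366, 0.0945, 0.2453]
ee_rot: [0.994, -0.111, 0.0, 0.0]
ft_force: [-1.9, -1.4, 6.6]
grip_width: 0.246
grasp_force: 58.3
```

Call:
{"op": "arm_command", "data": {"plan": [{"dp": [0,0,-20],"spin": 0},{"dp": [0,0,-30],"spin": 0},{"dp": [0,0,-35],"spin": 0},{"dp": [0,0,-35],"spin": 0},{"dp": [0,0,-25],"spin": 0}]}}

```text
clock: 5.75
position: [0.4363, 0.0948, 0.3919]
ee_rot: [0.994, -0.111, 0.001, 0.0]
ft_force: [-0.0, -0.5, -1.9]
grip_width: 0.242
grasp_force: 58.7
```

Call:
{"op": "arm_command", "data": {"plan": [{"dp": [0,0,0],"spin": 0},{"dp": [0,0,0],"spin": 0}]}}

```text
clock: 5.95
position: [0.4362, 0.0945, 0.3896]
ee_rot: [0.994, -0.111, 0.0, 0.0]
ft_force: [0.9, -0.3, -2.2]
grip_width: 0.242
grasp_force: 58.7
```

Call:
{"op": "arm_command", "data": {"plan": [{"dp": [35,-4,0],"spin": 0},{"dp": [35,-4,0],"spin": 0},{"dp": [35,-4,0],"spin": 0},{"dp": [35,-5,0],"spin": 0},{"dp": [0,0,0],"spin": 0}]}}

```text
clock: 6.45
position: [0.5794, 0.0787, 0.3861]
ee_rot: [0.994, -0.112, -0.002, -0.001]
ft_force: [-0.0, 0.1, -2.3]
grip_width: 0.243
grasp_force: 59.2
```

Call:
{"op": "arm_command", "data": {"plan": [{"dp": [0,0,0],"spin": 0},{"dp": [0,0,0],"spin": 0}]}}

```text
clock: 6.65
position: [0.5758, 0.0808, 0.3888]
ee_rot: [0.994, -0.11, -0.001, 0.0]
ft_force: [-1.2, -0.4, -1.1]
grip_width: 0.244
grasp_force: 59.2
```

```bash
python3 - <<'E'
from h import *
o=manip.get_obs(); c=cam('wrist'); im=viewer.camera('wrist'); cv2.imwrite('pics/w3.png',im)
print(o['position'],o['ee_rot'],o['ft_force'])
for th in ['slot_mid','slot_far_end']:
    for r in finder.find_in('wrist',th)[:1]: print(th,round(r['score'],2),np.round(r['position'],4),proj(c,r['position']).round())
for s in (-.05,0,.05): print(proj(c,[.635+.2205*s,.067+.975*s,.11]))
E
```

```text
[0.5758 0.0808 0.3888] [ 0.9939 -0.1103 -0.0008  0.0001] [-1.2034 -0.4011 -1.1052]
slot_mid 0.86 [0.6552 0.1134 0.1101] [246. 110.]
slot_far_end 0.95 [0.6505 0.1172 0.1092] [243. 117.]
[371.8006 122.8545]
[309.1908 122.7401]
[246.5483 122.6256]
```

View pics/w3.png

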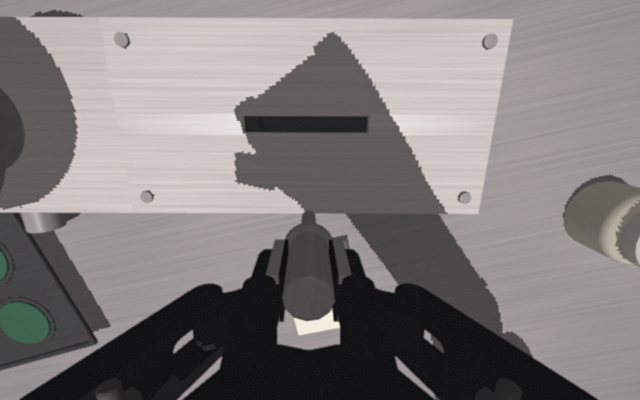

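```bash
python3 - <<'E'
from h import *
im=cv2.imread('pics/w3.png'); g=cv2.cvtColor(im,cv2.COLOR_BGR2GRAY)
c=cam('wrist'); o=manip.get_obs(); Rt=Rn.from_quat(o['ee_rot']).as_matrix(); P=o['position']
sub=g[105:145,235:380]; n,l,s,cc=cv2.connectedComponentsWithStats((sub<55).astype('uint8')); k=1+np.argmax(s[1:,4])
ys,xs=np.where(l==k); r=cv2.minAreaRect(np.c_[xs+235,ys+105].astype('float32')); print(r,s[k])
X=ray(c,r[0],.11); print('slot',X,'tool delta mm',1000*Rt.T@(X-P))
b=cv2.boxPoints(r); print([(1000*Rt.T@(ray(c,p,.11)-P)).round(1)[:2] for p in b])
for z in (.233,.185,.135): print(z,proj(c,P+Rt@[0,0,z]))
cv2.imwrite('pics/w3c.png',cv2.resize(im[190:340,240:380],None,fx=4,fy=4,interpolation=cv2.INTER_NEAREST))
E
```

```text
((305.5, 123.5), (15.0, 121.0), 90.0) [  10   11  122   16 1844]
slot [0.6357 0.0695 0.11  ] tool delta mm [ 60.5288  -2.61   279.965 ]
[array([ 66.3, -50.8]), array([66.4, 45.6]), array([54.7, 46.3]), array([ 54.6, -51.5])]
0.233 [308.8072 214.4663]
0.185 [309.0084 243.6726]
0.135 [309.3792 297.5092]
```

View pics/w3c.png

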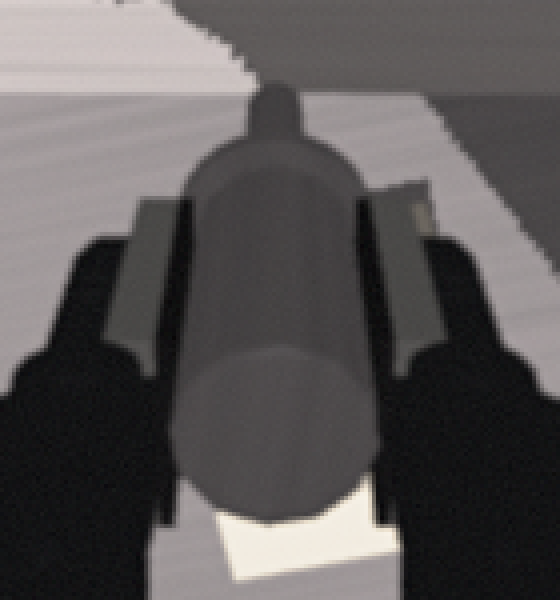

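Call:
{"op": "arm_command", "data": {"plan": [{"dp": [20,-15,0],"spin": 0},{"dp": [20,-15,0],"spin": 0},{"dp": [21,-13.5,0],"spin": 0},{"dp": [0,0,0],"spin": 0},{"dp": [0,0,0],"spin": 0}]}}

```text
clock: 7.3
position: [0.6454, 0.1095, 0.3897]
ee_rot: [0.994, -0.111, -0.0, 0.0]
ft_force: [-0.0, 0.0, -1.8]
grip_width: 0.24
grasp_force: 59.3
```

Call:
{"op": "arm_command", "data": {"plan": [{"dp": [0,0,10],"spin": 0},{"dp": [0,0,10],"spin": 0},{"dp": [0,0,10],"spin": 0},{"dp": [0,0,0],"spin": 0},{"dp": [0,0,0],"spin": 0}]}}

```text
clock: 7.8
position: [0.6456, 0.109, 0.3594]
ee_rot: [0.994, -0.111, -0.0, 0.0]
ft_force: [0.8, 1.3, -1.7]
grip_width: 0.241
grasp_force: 59.3
```

```bash
python3 - <<'E'
from h import *
o=manip.get_obs(); c=cam('wrist'); im=viewer.camera('wrist'); P=o['position']; Rt=Rn.from_quat(o['ee_rot']).as_matrix()
print(P,o['ee_rot'],o['ft_force'],'mid in tool',1000*Rt.T@(np.array([.6357,.0695,.11])-P))
cv2.imwrite('pics/w4.png',cv2.resize(im[150:300,220:420],None,fx=4,fy=4,interpolation=cv2.INTER_CUBIC))
print(proj(c,P+Rt@[-.0007,0,.233]))
E
```

```text
[0.6456 0.109  0.3594] [ 0.9938 -0.111  -0.0003  0.0002] [ 0.7994  1.303  -1.6655] mid in tool [ -0.8206  40.633  249.4271]
[308.8058 215.3896]
```

View pics/w4.png

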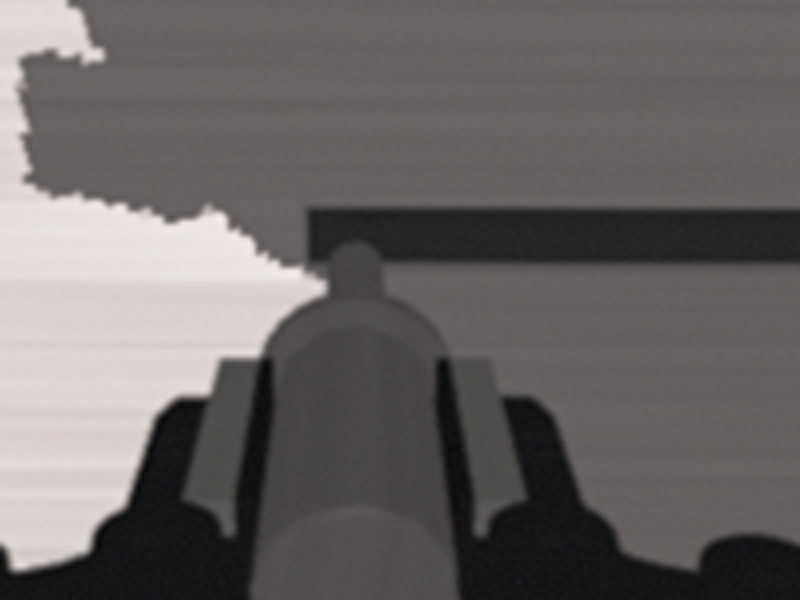

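```bash
python3 - <<'E'
from h import *
o=manip.get_obs(); c=cam('wrist'); P=o['position']; Rt=Rn.from_quat(o['ee_rot']).as_matrix()
for p in [(297,202),(297,215.5),(400,202),(400,215.5)]: print(p,(1000*Rt.T@(ray(c,p,.11)-P)).round(1))
print('slot edges pred rows',[proj(c,P+Rt@[x,.03,.2494])[1].round(1) for x in (-.0073,.0057)])
# foot rim
for x in (-.0017,-.0007,.0003): print(x,min(proj(c,P+Rt@[x+r*np.cos(a),r*np.sin(a),z])[1] for r,z in((.0035,.233),(.005,.2315)) for a in np.linspace(0,6.28,40)))
E
```

```text
(297, 202) [  4.   -9.  249.9]
(297, 215.5) [ -7.   -9.1 249.9]
(400, 202) [  4.   69.5 249.9]
(400, 215.5) [ -6.9  70.5 249.9]
slot edges pred rows [np.float64(216.1), np.float64(200.0)]
-0.0017 210.78195217759773
-0.0007 209.43862340859226
0.0003 208.09161386980506
```

Call:
{"op": "arm_command", "data": {"plan": [{"dp": [-1,0,5],"spin": 0},{"dp": [0,0,5],"spin": 0},{"dp": [0,0,3],"spin": 0},{"dp": [0,0,2],"spin": 0},{"dp": [0,0,2],"spin": 0}]}}

```text
clock: 8.35
position: [0.6448, 0.1095, 0.3425]
ee_rot: [0.994, -0.111, -0.0, 0.0]
ft_force: [-0.1, -0.3, -1.2]
grip_width: 0.24
grasp_force: 59.3
```

Call:
{"op": "arm_command", "data": {"plan": [{"dp": [0,0,1],"spin": 0},{"dp": [0,0,1],"spin": 0},{"dp": [0,0,0],"spin": 0}]}}

```text
clock: 8.65
position: [0.6448, 0.1095, 0.3406]
ee_rot: [0.994, -0.111, -0.0, 0.0]
ft_force: [-0.1, 0.0, -1.6]
grip_width: 0.243
grasp_force: 59.3
```

Call:
{"op": "arm_command", "data": {"plan": [{"dp": [0,0,2],"spin": 0},{"dp": [0,0,2],"spin": 0},{"dp": [0,0,2],"spin": 0},{"dp": [0,0,2],"spin": 0},{"dp": [0,0,0],"spin": 0}]}}

```text
clock: 9.15
position: [0.6447, 0.1094, 0.3323]
ee_rot: [0.994, -0.111, -0.0, 0.0]
ft_force: [-0.7, 0.8, -1.6]
grip_width: 0.243
grasp_force: 59.3
```

Call:
{"op": "arm_command", "data": {"plan": [{"dp": [0,0,4],"spin": 0},{"dp": [0,0,4],"spin": 0},{"dp": [0,0,3],"spin": 0},{"dp": [0,0,3],"spin": 0},{"dp": [0,0,0],"spin": 0}]}}

```text
clock: 9.65
position: [0.6447, 0.1094, 0.3181]
ee_rot: [0.994, -0.111, -0.0, 0.0]
ft_force: [0.1, 1.0, -2.4]
grip_width: 0.245
grasp_force: 59.3
```

Well in the slot. Now find the block.

Call:
{"op": "arm_command", "data": {"plan": [{"dp": [0,0,1],"spin": 0},{"dp": [0,0,1],"spin": 0},{"dp": [0,0,1],"spin": 0},{"dp": [0,0,0],"spin": 0}]}}

```text
clock: 10.05
position: [0.6447, 0.1094, 0.3156]
ee_rot: [0.994, -0.111, -0.0, 0.0]
ft_force: [0.6, -0.4, -1.2]
grip_width: 0.241
grasp_force: 59.3
```

Call:
{"op": "arm_command", "data": {"plan": [{"dp": [0,0,1],"spin": 0},{"dp": [0,0,0.5],"spin": 0},{"dp": [0,0,0],"spin": 0}]}}

```text
clock: 10.35
position: [0.6448, 0.1095, 0.3141]
ee_rot: [0.994, -0.111, -0.0, 0.0]
ft_force: [0.7, 0.8, -1.8]
grip_width: 0.241
grasp_force: 59.3
```

Call:
{"op": "arm_command", "data": {"plan": [{"dp": [0,0,0.5],"spin": 0},{"dp": [0,0,0],"spin": 0}]}}

```text
clock: 10.55
position: [0.6448, 0.1094, 0.3137]
ee_rot: [0.994, -0.111, 0.0, 0.0]
ft_force: [0.8, -0.2, -1.0]
grip_width: 0.247
grasp_force: 59.3
```

Call:
{"op": "arm_command", "data": {"plan": [{"dp": [0,0,0.5],"spin": 0},{"dp": [0,0,0],"spin": 0}]}}

```text
clock: 10.75
position: [0.6448, 0.1095, 0.3134]
ee_rot: [0.994, -0.111, 0.0, 0.0]
ft_force: [0.3, -0.0, -0.9]
grip_width: 0.244
grasp_force: 59.4
```

Call:
{"op": "arm_command", "data": {"plan": [{"dp": [0,0,0.5],"spin": 0},{"dp": [0,0,0],"spin": 0}]}}

```text
clock: 10.95
position: [0.6449, 0.1095, 0.3131]
ee_rot: [0.994, -0.111, 0.0, -0.0]
ft_force: [-0.5, -1.1, 2.9]
grip_width: 0.238
grasp_force: 59.4
```

Call:
{"op": "arm_command", "data": {"plan": [{"dp": [0,0,0.5],"spin": 0},{"dp": [0,0,0],"spin": 0}]}}

```text
clock: 11.15
position: [0.6449, 0.1095, 0.3129]
ee_rot: [0.994, -0.111, 0.0, 0.0]
ft_force: [-0.6, -0.2, 6.0]
grip_width: 0.241
grasp_force: 59.7
```

Call:
{"op": "arm_command", "data": {"plan": [{"dp": [0,2,0],"spin": 0},{"dp": [0,0,0],"spin": 0}]}}

```text
clock: 11.35
position: [0.6444, 0.1081, 0.3127]
ee_rot: [0.994, -0.111, 0.001, -0.001]
ft_force: [0.7, 2.2, 2.9]
grip_width: 0.242
grasp_force: 59.5
```

Call:
{"op": "arm_command", "data": {"plan": [{"dp": [0,2,0],"spin": 0},{"dp": [0,0,0],"spin": 0}]}}

```text
clock: 11.55
position: [0.6437, 0.1047, 0.3114]
ee_rot: [0.994, -0.111, -0.001, 0.001]
ft_force: [-0.2, -0.9, -1.8]
grip_width: 0.24
grasp_force: 59.0
```

Call:
{"op": "arm_command", "data": {"plan": [{"dp": [0,2,0],"spin": 0},{"dp": [0,0,0],"spin": 0}]}}

```text
clock: 11.75
position: [0.6433, 0.1032, 0.3117]
ee_rot: [0.994, -0.111, -0.0, 0.0]
ft_force: [0.2, 0.3, -2.3]
grip_width: 0.24
grasp_force: 59.1
```

Call:
{"op": "arm_command", "data": {"plan": [{"dp": [0,2,0],"spin": 0},{"dp": [0,0,0],"spin": 0}]}}

```text
clock: 11.95
position: [0.643, 0.102, 0.3123]
ee_rot: [0.994, -0.111, 0.0, -0.0]
ft_force: [0.0, 3.6, -1.1]
grip_width: 0.241
grasp_force: 59.1
```

Call:
{"op": "arm_command", "data": {"plan": [{"dp": [0,-2,0],"spin": 0},{"dp": [0,0,0],"spin": 0},{"dp": [0,0,1],"spin": 0},{"dp": [0,0,0],"spin": 0}]}}

```text
clock: 12.35
position: [0.6435, 0.1035, 0.311]
ee_rot: [0.994, -0.111, -0.0, 0.0]
ft_force: [0.3, -0.3, -1.5]
grip_width: 0.242
grasp_force: 59.1
```

Call:
{"op": "arm_command", "data": {"plan": [{"dp": [0,0,1],"spin": 0},{"dp": [0,0,0],"spin": 0}]}}

```text
clock: 12.55
position: [0.6434, 0.1035, 0.31]
ee_rot: [0.994, -0.111, -0.0, 0.0]
ft_force: [0.8, 0.5, -1.8]
grip_width: 0.239
grasp_force: 59.1
```

Call:
{"op": "arm_command", "data": {"plan": [{"dp": [0,0,2],"spin": 0},{"dp": [0,0,2],"spin": 0},{"dp": [0,0,2],"spin": 0},{"dp": [0,0,0],"spin": 0}]}}

```text
clock: 12.95
position: [0.6434, 0.1036, 0.3038]
ee_rot: [0.994, -0.111, -0.0, 0.0]
ft_force: [-0.4, 0.8, -1.2]
grip_width: 0.239
grasp_force: 59.1
```

Call:
{"op": "arm_command", "data": {"plan": [{"dp": [0,0,2],"spin": 0},{"dp": [0,0,2],"spin": 0},{"dp": [0,0,2],"spin": 0},{"dp": [0,0,0],"spin": 0}]}}

```text
clock: 13.35
position: [0.6434, 0.1036, 0.2978]
ee_rot: [0.994, -0.111, -0.0, 0.0]
ft_force: [-0.9, -0.4, -0.9]
grip_width: 0.244
grasp_force: 59.1
```

Call:
{"op": "arm_command", "data": {"plan": [{"dp": [0,0,1],"spin": 0},{"dp": [0,0,1],"spin": 0},{"dp": [0,0,0],"spin": 0}]}}

```text
clock: 13.65
position: [0.6434, 0.1036, 0.2961]
ee_rot: [0.994, -0.111, -0.0, 0.0]
ft_force: [0.5, -1.2, -1.4]
grip_width: 0.241
grasp_force: 59.1
```

Call:
{"op": "arm_command", "data": {"plan": [{"dp": [0,0,0.5],"spin": 0},{"dp": [0,0,0],"spin": 0}]}}

```text
clock: 13.85
position: [0.6434, 0.1036, 0.2957]
ee_rot: [0.994, -0.111, 0.0, 0.0]
ft_force: [-0.2, 0.3, -1.5]
grip_width: 0.241
grasp_force: 59.1
```

Call:
{"op": "arm_command", "data": {"plan": [{"dp": [0,0,0.5],"spin": 0},{"dp": [0,0,0],"spin": 0}]}}

```text
clock: 14.05
position: [0.6435, 0.1036, 0.2954]
ee_rot: [0.994, -0.111, 0.0, 0.0]
ft_force: [-0.5, -0.6, 0.8]
grip_width: 0.24
grasp_force: 59.3
```

Call:
{"op": "arm_command", "data": {"plan": [{"dp": [0,0,0.5],"spin": 0},{"dp": [0,0,0],"spin": 0}]}}

```text
clock: 14.25
position: [0.6435, 0.1037, 0.2954]
ee_rot: [0.994, -0.111, 0.0, 0.0]
ft_force: [-3.1, -0.5, 6.4]
grip_width: 0.244
grasp_force: 59.8
```

Call:
{"op": "arm_command", "data": {"plan": [{"dp": [0,0,0.3],"spin": 0},{"dp": [0,0,0],"spin": 0}]}}

```text
clock: 14.45
position: [0.6435, 0.1037, 0.2954]
ee_rot: [0.994, -0.111, 0.0, 0.0]
ft_force: [-3.3, -1.8, 7.8]
grip_width: 0.24
grasp_force: 60.0
```

Call:
{"op": "arm_command", "data": {"plan": [{"dp": [0,0,-0.7],"spin": 0},{"dp": [0,3,0],"spin": 0},{"dp": [0,4,0],"spin": 0},{"dp": [0,4,0],"spin": 0},{"dp": [0,0,0],"spin": 0}]}}

```text
clock: 14.95
position: [0.6411, 0.0947, 0.2955]
ee_rot: [0.994, -0.11, 0.001, -0.002]
ft_force: [2.3, 6.0, -0.2]
grip_width: 0.241
grasp_force: 59.3
```

Call:
{"op": "arm_command", "data": {"plan": [{"dp": [0,5,0],"spin": 0},{"dp": [0,5,0],"spin": 0},{"dp": [0,5,0],"spin": 0},{"dp": [0,5,0],"spin": 0},{"dp": [0,0,0],"spin": 0}]}}

```text
clock: 15.45
position: [0.6367, 0.0751, 0.2955]
ee_rot: [0.994, -0.11, 0.001, -0.002]
ft_force: [2.1, 6.6, -0.3]
grip_width: 0.241
grasp_force: 59.5
```

Call:
{"op": "arm_command", "data": {"plan": [{"dp": [0,5,0],"spin": 0},{"dp": [0,5,0],"spin": 0},{"dp": [0,5,0],"spin": 0},{"dp": [0,5,0],"spin": 0},{"dp": [0,0,0],"spin": 0}]}}

```text
clock: 15.95
position: [0.6323, 0.0556, 0.2955]
ee_rot: [0.994, -0.11, 0.001, -0.002]
ft_force: [1.9, 6.0, 0.1]
grip_width: 0.242
grasp_force: 59.5
```

Call:
{"op": "arm_command", "data": {"plan": [{"dp": [0,5,0],"spin": 0},{"dp": [0,5,0],"spin": 0},{"dp": [0,5,0],"spin": 0},{"dp": [0,5,0],"spin": 0},{"dp": [0,0,0],"spin": 0}]}}

```text
clock: 16.45
position: [0.6279, 0.0362, 0.2955]
ee_rot: [0.994, -0.11, 0.001, -0.002]
ft_force: [1.5, 6.9, 1.1]
grip_width: 0.243
grasp_force: 59.6
```

Call:
{"op": "arm_command", "data": {"plan": [{"dp": [0,2,0],"spin": 0},{"dp": [0,0,0],"spin": 0}]}}

```text
clock: 16.65
position: [0.6275, 0.0347, 0.2955]
ee_rot: [0.994, -0.11, 0.001, -0.002]
ft_force: [1.7, 7.6, 0.2]
grip_width: 0.24
grasp_force: 59.6
```

Call:
{"op": "arm_command", "data": {"plan": [{"dp": [0,2,0],"spin": 0},{"dp": [0,2,0],"spin": 0},{"dp": [0,0,0],"spin": 0}]}}

```text
clock: 16.95
position: [0.6266, 0.031, 0.2955]
ee_rot: [0.994, -0.11, 0.001, -0.002]
ft_force: [2.4, 7.9, 0.3]
grip_width: 0.241
grasp_force: 59.6
```

Call:
{"op": "arm_command", "data": {"plan": [{"dp": [0,1,0],"spin": 0},{"dp": [0,1,0],"spin": 0},{"dp": [0,0,0],"spin": 0}]}}

```text
clock: 17.25
position: [0.6262, 0.0294, 0.2955]
ee_rot: [0.994, -0.11, 0.001, -0.003]
ft_force: [2.7, 9.1, -0.5]
grip_width: 0.237
grasp_force: 59.6
```

Call:
{"op": "arm_command", "data": {"plan": [{"dp": [0,1,0],"spin": 0},{"dp": [0,0,0],"spin": 0}]}}

```text
clock: 17.45
position: [0.626, 0.0285, 0.2955]
ee_rot: [0.994, -0.109, 0.001, -0.003]
ft_force: [2.4, 9.9, -0.3]
grip_width: 0.241
grasp_force: 59.6
```

Call:
{"op": "arm_command", "data": {"plan": [{"dp": [0,1,0],"spin": 0},{"dp": [0,0,0],"spin": 0}]}}

```text
clock: 17.65
position: [0.6258, 0.0275, 0.2955]
ee_rot: [0.994, -0.109, 0.001, -0.003]
ft_force: [2.3, 10.0, -0.7]
grip_width: 0.242
grasp_force: 59.7
```

Call:
{"op": "arm_command", "data": {"plan": [{"dp": [0,1,0],"spin": 0},{"dp": [0,0,0],"spin": 0}]}}

```text
clock: 17.85
position: [0.6256, 0.0266, 0.2955]
ee_rot: [0.994, -0.109, 0.001, -0.003]
ft_force: [2.6, 10.0, -1.4]
grip_width: 0.239
grasp_force: 59.7
```

Call:
{"op": "arm_command", "data": {"plan": [{"dp": [0,1,0],"spin": 0},{"dp": [0,0,0],"spin": 0}]}}

```text
clock: 18.05
position: [0.6254, 0.0256, 0.2955]
ee_rot: [0.994, -0.109, 0.001, -0.003]
ft_force: [2.8, 9.4, -0.4]
grip_width: 0.241
grasp_force: 59.7
```

Call:
{"op": "arm_command", "data": {"plan": [{"dp": [0,1,0],"spin": 0},{"dp": [0,0,0],"spin": 0}]}}

```text
clock: 18.25
position: [0.6251, 0.0246, 0.2955]
ee_rot: [0.994, -0.109, 0.001, -0.003]
ft_force: [2.9, 9.3, -1.4]
grip_width: 0.244
grasp_force: 59.7
```

Call:
{"op": "arm_command", "data": {"plan": [{"dp": [0,1,0],"spin": 0},{"dp": [0,0,0],"spin": 0}]}}

```text
clock: 18.45
position: [0.6249, 0.0241, 0.2955]
ee_rot: [0.994, -0.109, 0.001, -0.003]
ft_force: [2.8, 11.3, -0.5]
grip_width: 0.245
grasp_force: 59.4
```

Call:
{"op": "arm_command", "data": {"plan": [{"dp": [0,1,0],"spin": 0},{"dp": [0,0,0],"spin": 0}]}}

```text
clock: 18.65
position: [0.6248, 0.0237, 0.2956]
ee_rot: [0.994, -0.109, 0.001, -0.003]
ft_force: [4.7, 14.2, -2.9]
grip_width: 0.238
grasp_force: 59.4
```

Call:
{"op": "arm_command", "data": {"plan": [{"dp": [0,1,0],"spin": 0},{"dp": [0,0,0],"spin": 0}]}}

```text
clock: 18.85
position: [0.6246, 0.0234, 0.2956]
ee_rot: [0.994, -0.109, 0.001, -0.004]
ft_force: [5.6, 15.2, -3.5]
grip_width: 0.244
grasp_force: 59.5
```

Call:
{"op": "arm_command", "data": {"plan": [{"dp": [0,-1.5,0],"spin": 0},{"dp": [0,0,0.5],"spin": 0},{"dp": [0,0,0.5],"spin": 0},{"dp": [0,0,0],"spin": 0}]}}

```text
clock: 19.25
position: [0.6249, 0.0239, 0.2955]
ee_rot: [0.994, -0.109, 0.001, -0.003]
ft_force: [0.6, 12.2, 5.6]
grip_width: 0.237
grasp_force: 60.7
```

Seated and against the stop. Release partially first, then fully, then rise.

Call:
{"op": "arm_command", "data": {"plan": [{"dp": [0,0,0],"spin": 0},{"dp": [0,0,0],"spin": 0},{"dp": [0,0,0],"spin": 0},{"dp": [0,0,0],"spin": 0}], "grip": -0.2}}

```text
clock: 19.65
position: [0.6246, 0.0196, 0.2939]
ee_rot: [0.994, -0.111, -0.0, 0.0]
ft_force: [-0.1, -0.2, -0.2]
grip_width: 0.599
grasp_force: 0.0
```

```bash
python3 - <<'E'
from h import *
o=manip.get_obs(); im=viewer.camera('wrist'); print(o['position'],o['ft_force'],o['grip_width'])
s=viewer.camera('side')
cv2.imwrite('pics/w5.png',np.hstack([cv2.resize(im[100:300,200:400],(400,400)),cv2.resize(s[70:170,300:400],(400,400),interpolation=cv2.INTER_CUBIC)]))
E
```

```text
[0.6246 0.0196 0.2939] [-0.0716 -0.2263 -0.1729] 0.5985519946111342
```

View pics/w5.png

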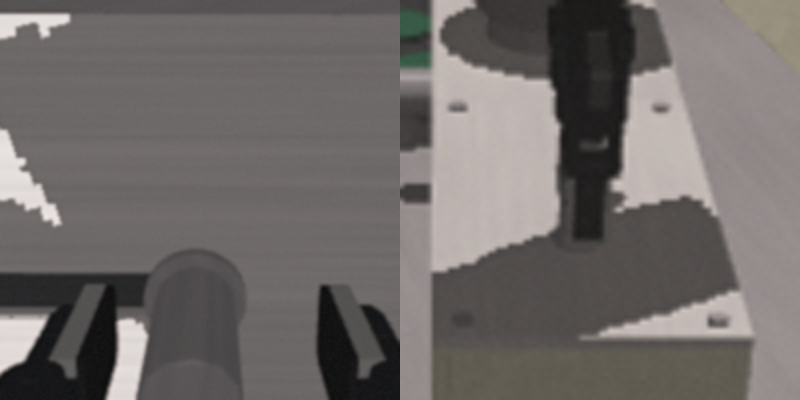

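Call:
{"op": "arm_command", "data": {"plan": [{"dp": [0,-3,-5],"spin": 0},{"dp": [0,0,-20],"spin": 0},{"dp": [0,0,-30],"spin": 0},{"dp": [0,0,-40],"spin": 0},{"dp": [0,0,-30],"spin": 0}], "grip": -1}}

```text
clock: 20.25
position: [0.6252, 0.0236, 0.4219]
ee_rot: [0.994, -0.111, 0.001, -0.0]
ft_force: [0.2, -0.1, 0.1]
grip_width: 1.0
grasp_force: 0.0
```

Call:
{"op": "arm_command", "data": {"plan": [{"dp": [-40,0,0],"spin": 0},{"dp": [-40,0,0],"spin": 0},{"dp": [-20,0,0],"spin": 0},{"dp": [0,0,0],"spin": 0},{"dp": [0,0,0],"spin": 0}]}}

```text
clock: 20.75
position: [0.5278, 0.0452, 0.4198]
ee_rot: [0.994, -0.111, 0.001, 0.0]
ft_force: [1.5, 0.3, -0.6]
grip_width: 0.997
grasp_force: 0.0
```

```bash
python3 - <<'E'
from h import *
o=manip.get_obs(); c=cam('wrist'); im=viewer.camera('wrist'); print(o['position'],o['ft_force'])
cv2.imwrite('pics/w6.png',im)
u=np.array([.2205,.975,0]); m=np.array([.6357,.0695,.11])
for s in (-.045,-.05,.05): print(s,proj(c,m+s*u),proj(c,m+s*u+[0,0,.05]))
E
```

```text
[0.5278 0.0452 0.4198] [ 1.518   0.3272 -0.572 ]
-0.045 [305.4968  75.0757] [304.9699  67.8669]
-0.05 [311.3098  75.0796] [312.093   67.8719]
0.05 [195.0009  75.0007] [169.5582  67.7713]
```

View pics/w6.png

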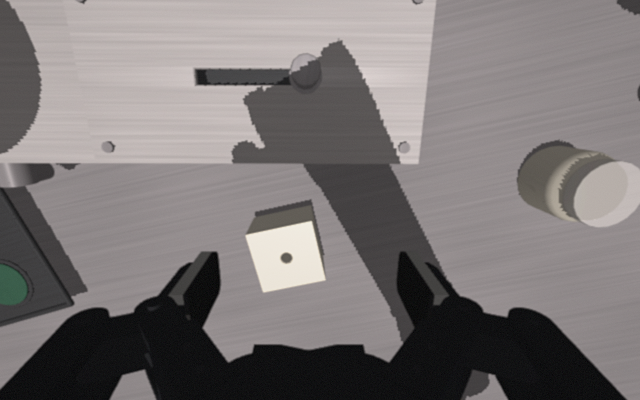

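The pin stands upright at the far end, around pixel (305, 72), and the prediction for the pin resting against the stop was (305, 75 to 68). Its collar is on the deck, and the open slot shows only on the hopper side.

```bash
python3 -c "
from workcell import manip
print(manip.hand_in())"
```

```text
the job is handed in; nothing more can be done
None
```

The pin dropped fully home in the block's hole, drew the block to the slot's far end until it stopped there, and was let go with the tub, bowl and nozzle never touched; the job is handed in, with no verdict returned.

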